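Hang the blue-handled wash basket on the drain hook

ROBOT

A 6-joint arm with a two-finger parallel gripper is mounted at the origin on the work surface. World frame = base frame: x ahead of the robot, y to its left, z up, the work surface at z = 0. Lengths are in mm, angles in rad, forces in N, time in s.
With the tool pointing down it reaches from about 275 to 1000 mm from the base axis. Payload 8.4 kg.
Tool frame: the origin (TCP) lies on the centre line of the jaws, within the pads' length; the fingertips stand r.tip_reach ahead of it and the grasp point (between the pads) lies 11 mm behind it (r.tip_reach is the distance from the TCP to the fingertips, in mm); z points along the fingers, y is the line along which they close (so a half turn about z gives the same grasp; the last joint's range is limited). The gripper opens to 85 mm and grips with 20 to 120 N. Pads are 22 mm wide; open, the fingers measure 114 mm over their backs; the gripper's body (76 mm by 85 mm) begins 54 mm behind the grasp point. The pads swing forward as they close: fully open they stand 13 mm farther back than shut.
Start: joints at [-1.284, 0.353, 1.633, -0, 1.155, -0.002], TCP at [178, -599.119, 239.281] pointing down, gripper open.
Joint ranges: [-2.63, 2.63], [-0.92, 2.1], [0.06, 2.66], [-1.3, 4.44], [0, 2.69], [-3.02, 3.02]. Speed limits (rad/s): [2.22, 2.22, 2.79, 3.14, 3.14, 3.14].

INTERFACE

Orientations are given as [roll, pitch, yaw] about the fixed x, y, z axes, in that order (R = Rz(yaw) Ry(pitch) Rx(roll)).
In Python, from rig import r gives the robot as it stands.
- The arm moves only by the tool carry_out, never from a script. Its argument "targets" is a list of rows, each an object with "dp": the shift along the tool's x, y, z in mm, a list of three; "yaw": the turn about the tool's z in degrees. A call has 1 to 12 rows; each row is the pose to reach, as a shift and turn from the pose commanded when the call began, along the tool's axes at that moment; what a row does not reach only later rows make up. A row lasts 1/8 s, in which the tool goes at most 62.5 mm and 10.7 degrees, less where a joint would pass 70% of its speed; a pose out of reach is approached as far as the arm can. A call with a gripper value outside its range is refused whole. "fingers" is the opening, from -1 (shut) to 1 (fully open), so that 0 is half open, set as the call begins (left out, the last holds). The fingers move at their own pace and stop on an object; "grip_force" is the grip in N (left out, the last holds). Time passes only in rows, so rows that repeat a pose let the fingers close. It gives the time, the measured TCP pose, the force, the opening and the grip force at its end, in the units of the state.
- r.sense(): the state, without advancing time (a new reading comes with each control period).
- r.grab_frame(name): name is "side" or "top"; returns the picture (400x640x3 uint8, red, green, blue); there is no depth.
- r.get_calibration(name): a dict with "fx", "fy", "cx", "cy" (pixels), "dist_coeffs" ([k1, k2, p1, p2, k3] as OpenCV has them; the pictures are not rectified), "rvec" (rotation vector, rad) and "tvec" (3), from world to camera coordinates, as OpenCV has them. Camera axes: x right, y down, z forward; pixel columns grow to the right and rows downward; lengths in mm; the calibration is good to about 2 mm. A picture is of the moment at which its call begins. get_calibration takes no time and is no camera call.
- r.sign_off(): hands the job in; it is judged then, once.
The state is a dict: "clock": time; "qpos": joint angles; "qvel": joint speeds; "joint_efforts": joint torques, N m; "eef_pos": TCP position; "tcp_rot": TCP orientation; "contact_force": force on the tool from outside, world axes, zero at the start; "wrist_torque": the same for the moment, N m; "opening": opening from 0.0 (shut) to 1.0 (fully open); "grasp_force": force on a finger pad.
Only numpy, scipy, OpenCV 4.12 (cv2) and the standard library are available. Lean on these libraries where they do the work, as an engineer would, in place of code of your own. Each camera call takes 0.05 s, during which the arm holds its last target. There are 200 camera calls.

TASK

Hang the small parts basket with the blue handle on the red hook of the drain stand, with the hook under the middle of its handle, so that it hangs level and freely over the drip tray. Leave the basket with the orange handle standing where it is.

Things in the scene. Friction and masses are not known exactly. Their poses are not given: they have to be found in the camera images.
- blue_handle (a point): Middle of the blue handle bar, 120 mm above the basket's underside; x across, y along the bar, z up. Rigid level bar 10 (x) by 12 (z) mm, free over 110 mm (y) between two uprights; 64 mm gap below it to the rim: the hook's tip enters this gap level, then the bar is lowered. Keep the bar's middle free for the hook: hold it about 32 mm to one side (y).
- blue_basket: Basket to hang: open steel box with drain slots, 70 (x) by 120 (y) by 50 mm high, 0.13 to 0.25 kg, two green circuit boards in it, blue arch handle in its y-z plane. Origin: centre of its underside; z up. Stands loose on the table.
- hook_seat (a point): Middle of the seat on top of the red hook's level 12 mm round arm, 220 mm above the table. x along the arm to the post, y level across it, z up. Fixed stand: 14 mm post 75 mm away in +x, its top 6 mm lower than this; arm turns up 28 mm away in -x, tip top 18 mm higher than this. White drip tray 170 x 110 x 16 mm below. A bar laid along y on the arm has its centre 6 mm above this point.
- orange_handle (a point): Middle of the handle bar of the other basket, alike in shape, size and axes but with an orange handle and brass spacers in it. A bystander: it stays standing where it is.

How it is judged (in metres and radians):
At the end, for the whole second after the job is handed in: The blue handle's bar rests on the level arm of the red hook between tip and post: its centre within 20 mm of the arm's line sideways, 30 mm towards the tip and 40 mm towards the post of the seat point, and -4 to 16 mm above it; the basket hangs within 15 degrees of level, slower than 50 mm/s (x of blue_handle in the frame of hook_seat between -0.03 and 0.04 m and y of blue_handle in the frame of hook_seat between -0.02 and 0.02 m and z of blue_handle in the frame of hook_seat between -0.004 and 0.016 m and angle between blue_handle's own z axis and vertical below 0.26 rad and linear speed of blue_basket below 0.05 m/s); the robot touches nothing.
It fails at once if the basket with the orange handle is shifted more than 30 mm or tipped (distance of orange_handle from where it was at the start of the episode above 0.03 m or angle between orange_handle's own z axis and vertical above 0.35 rad).
It also fails if it takes over 51 s, if anything falls off the work surface, if the arm or the gripper's body presses on something with over 40 N, if the wrist force passes 120 N, or if a joint passes its speed limit or range.

## Working session

There is one attempt and no reset: what is moved stays moved. The work goes in short steps, Python scripts to look and compute and a tool call to move; the robot and the scene stay as the last step left them, time stands still between calls to the robot, and variables do not carry over. Pictures are saved under pics/ and viewed, at most 10 in all, crops included, and the job is handed in when it is done.

Besides the shell and the picture viewer there is one more tool, called after "Emit:" as name(argument=value, ...) on one line, values as JSON. carry_out: Moves the arm, as the interface text tells. Its arguments: {"type":"object","properties":{"targets":{"type":"array","items":{"type":"object","properties":{"dp":{"type":"array","items":{"type":"number"}},"yaw":{"type":"number"}}}},"fingers":{"type":"number"},"grip_force":{"type":"number"}},"required":["targets"]}

```bash
mkdir -p pics
cat > h.py <<'E'
import numpy as np, cv2
from rig import r
def cal(n):
    c=r.get_calibration(n); K=np.array([[c['fx'],0,c['cx']],[0,c['fy'],c['cy']],[0,0,1.]])
    R=cv2.Rodrigues(np.array(c['rvec'],float))[0]; t=np.array(c['tvec'],float).ravel()
    return K,np.array(c['dist_coeffs'],float),R,t
def ray(n,uv):
    K,d,R,t=cal(n); p=cv2.undistortPoints(np.array([[uv]],float),K,d)[0,0]
    v=R.T@np.array([p[0],p[1],1]); return -R.T@t, v/np.linalg.norm(v)
def onz(n,uv,z):
    o,v=ray(n,uv); return o+v*(z-o[2])/v[2]
def two(a,ua,b,ub):
    o1,v1=ray(a,ua);o2,v2=ray(b,ub)
    s=np.linalg.lstsq(np.c_[v1,-v2],o2-o1,rcond=None)[0]
    p,q=o1+s[0]*v1,o2+s[1]*v2; return (p+q)/2,np.linalg.norm(p-q)
def proj(n,P):
    K,d,R,t=cal(n); return cv2.projectPoints(np.array(P,float).reshape(-1,1,3),R,t,K,d)[0][:,0]
def snap(n,f):
    im=r.grab_frame(n); cv2.imwrite('pics/'+f,im[:,:,::-1]); return im
E
python3 - <<'E'
from h import *
np.set_printoptions(precision=1,suppress=True)
a=snap('side','s0.png');b=snap('top','t0.png')
for n in('side','top'): print(n,ray(n,(320,200)))
s=r.sense();print(s,r.tip_reach)
for n,im in(('side',a),('top',b)):
    h=cv2.cvtColor(im,cv2.COLOR_RGB2HSV)
    for c,lo,hi in(('blue',100,125),('red',0,6),('orange',8,20)):
        m=cv2.inRange(h,(lo,130,60),(hi,255,255))
        k,l,st,ce=cv2.connectedComponentsWithStats(m)
        for i in range(1,k):
            if st[i,4]>30: print(n,c,st[i],ce[i])
E
```

```text
side (array([ 51.6, 656.3, 813.1]), array([ 0.4, -0.6, -0.6]))
top (array([335.3,  -5. , 984.5]), array([ 0.2, -0. , -1. ]))
{'clock': 0.1, 'qpos': array([-1.3,  0.4,  1.6, -0. ,  1.2, -0. ]), 'qvel': array([-0., -0., -0., -0., -0.,  0.]), 'joint_efforts': array([  0. , -60.6, -34.3,   0. ,   0. ,  -0. ]), 'eef_pos': array([ 177.9, -598.7,  238.7]), 'tcp_rot': array([-3.1,  0. ,  0.3]), 'contact_force': array([-0.5,  0.3, -0.4]), 'wrist_torque': array([ 0. , -0.1, -0. ]), 'grasp_force': 0.0, 'opening': 0.9978204726466221} 8.0
side blue [329  87  30  15 133] [343.5  93.7]
side blue [304  89  11  14  86] [309.   95.1]
side blue [316 101  10  14  74] [320.4 107.5]
side blue [292 107  12  15  96] [297.4 113.4]
side blue [279 125  13  16 101] [285.  132.5]
side blue [389 149  18  21 107] [397.6 159.2]
side blue [201 170   8   9  61] [204.6 173.6]
side blue [  29  265   69   61 1168] [ 65.  293.2]
side blue [ 79 296  19  14 154] [ 87.9 302.4]
side blue [ 93 349  30  34 537] [107.6 366. ]
side red [264 155  13  11 126] [269.9 160. ]
side red [240 156  28  24 158] [254.7 168.9]
side orange [376 109  15  10 111] [383.3 114. ]
side orange [264 165  14  10 106] [270.8 169. ]
side orange [ 120  182   64   55 1788] [152.3 210.2]
side orange [245 275  33  43 315] [261.2 296.1]
top blue [480  68  30   8 163] [495.1  70.8]
top blue [448  76  28   8 122] [461.3  79.2]
top blue [280  81   9  10  67] [284.3  85.1]
top blue [418  84  26   6 109] [430.3  86.7]
top blue [493  84  42  43 457] [519.7 101.4]
top blue [ 92  89  66  10 454] [128.   93.7]
top blue [114 117  14  10  72] [120.4 121.4]
top blue [ 87 165  13   9  65] [ 92.6 169.1]
top blue [411 234  47   7 205] [434.2 236.9]
top red [364 101  16  16 203] [371.4 108.5]
top red [271 114  21  48 220] [281.6 137.1]
top orange [362 109  16  13  71] [368.1 116.7]
top orange [532 152  21  19 282] [542.2 161. ]
top orange [167 229  47  11 194] [189.4 234.1]
```

View pics/s0.png

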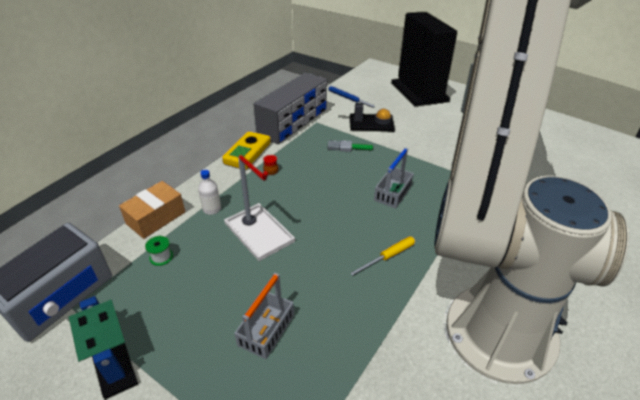

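View pics/t0.png

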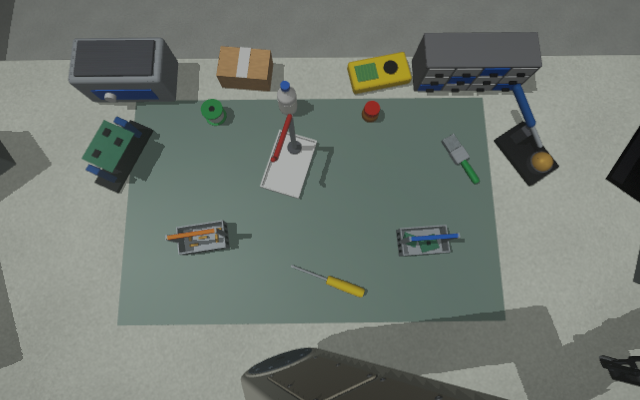

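The top view shows the blue basket's bar at about (434,237), the orange one at (189,234), and the hook with its post end at (288,116) and tip at (274,160). The side view shows the blue bar at (398,159) and the hook tip at (267,178).

Run:
```python
from h import *
np.set_printoptions(precision=1,suppress=True)
a=cv2.imread('pics/s0.png')[:,:,::-1];b=cv2.imread('pics/t0.png')[:,:,::-1]
def ends(im,lo,hi,box):
    h=cv2.cvtColor(np.ascontiguousarray(im),cv2.COLOR_RGB2HSV);m=cv2.inRange(h,(lo,110,50),(hi,255,255))
    q=np.zeros_like(m);x0,y0,x1,y1=box;q[y0:y1,x0:x1]=m[y0:y1,x0:x1]
    p=cv2.findNonZero(q)[:,0].astype(float);c=p.mean(0);w=np.linalg.svd(p-c,full_matrices=False)[2][0]
    if w[1]<0:w=-w
    s=(p-c)@w; return c,c+w*s.min(),c+w*s.max(),len(p)
B=ends(b,100,125,(400,225,465,250)); S=ends(a,100,125,(380,140,415,175))
print('blue top',B,'side',S)
for z in(114,120): print([onz('top',u,z) for u in B[:3]])
print('two',two('top',B[0],'side',S[0]))
print('side z',[onz('side',u,120) for u in S[:3]])
O=ends(b,5,20,(160,225,225,250)); print('orange',[onz('top',u,120) for u in O[:3]])
T=ends(b,0,6,(265,105,300,165));U=ends(a,0,6,(235,150,275,182)); print('red',T,U)
for z in(214,220): print([onz('top',u,z) for u in T[:3]])
print('post base',onz('top',(294,148),20))
cv2.imwrite('pics/c.png',np.hstack([cv2.resize(b[95:205,250:330],None,fx=5,fy=5,interpolation=2),cv2.resize(a[145:255,225:305],None,fx=5,fy=5,interpolation=2)])[:,:,::-1])
c1=cv2.resize(b[215:265,385:470],None,fx=5,fy=5,interpolation=2);c2=cv2.resize(a[140:215,365:425],None,fx=5,fy=5,interpolation=2)
o=np.zeros((375,725,3),np.uint8);o[:250,:425]=c1;o[:375,425:]=c2;cv2.imwrite('pics/d.png',o[:,:,::-1])
```

```text
blue top (array([434.2, 236.9]), array([457.1, 235.3]), array([411. , 238.5]), 212) side (array([397.4, 159.4]), array([405.9, 148.9]), array([388.4, 170.5]), 125)
[array([ 417. , -291.5,  114. ]), array([ 420.2, -346.2,  114. ]), array([ 413.8, -236.1,  114. ])]
[array([ 416.4, -289.6,  120. ]), array([ 419.6, -343.9,  120. ]), array([ 413.2, -234.5,  120. ])]
two (array([ 416.4, -289.5,  120.4]), np.float64(0.087962817778683))
side z [array([ 416.5, -290. ,  120. ]), array([ 419.3, -351.5,  120. ]), array([ 413.7, -228.9,  120. ])]
orange [array([427.5, 280. , 120. ]), array([433.2, 214.1, 120. ]), array([422.4, 339.2, 120. ])]
red (array([281.6, 137.4]), array([290.1, 114. ]), array([273. , 161.3]), 236) (array([260.6, 165.4]), array([275.1, 163.7]), array([241.1, 167.8]), 284)
[array([630.7,  62.9, 214. ]), array([685.7,  44.3, 214. ]), array([575.9,  81.4, 214. ])]
[array([628.4,  62.3, 220. ]), array([683. ,  43.9, 220. ]), array([574.1,  80.7, 220. ])]
post base [674.1  45.8  20. ]
```

View pics/c.png

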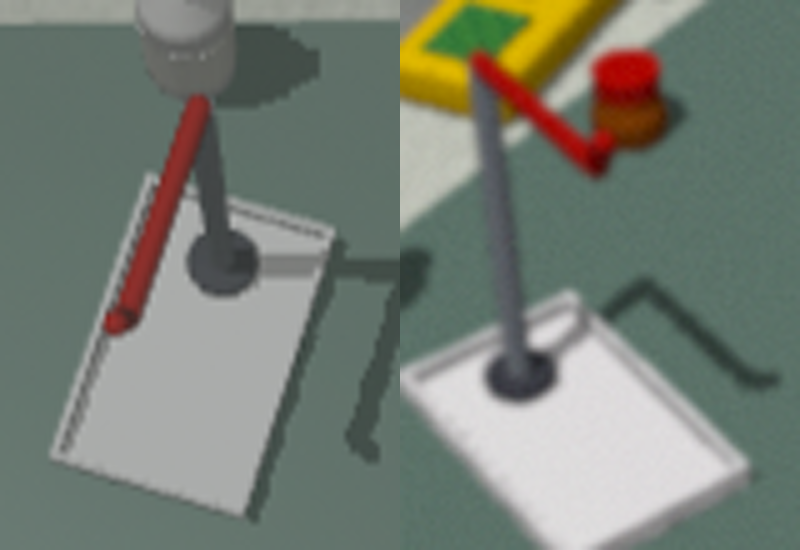

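View pics/d.png

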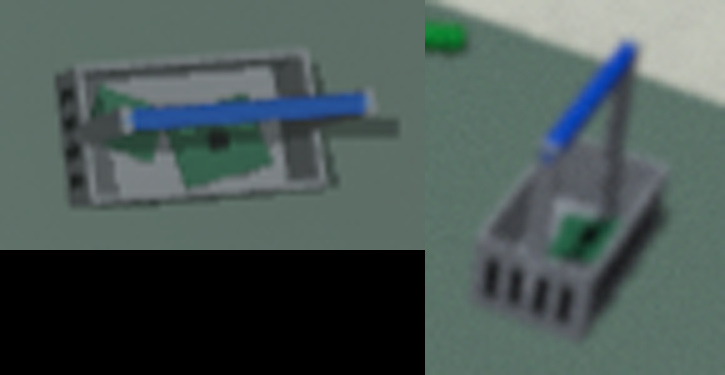

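Run:
```python
from h import *
np.set_printoptions(precision=1,suppress=True)
print('post end',two('top',(289.7,115.5),'side',(241,157.5)))
print('tip',two('top',(273.6,159.3),'side',(266,173)))
print('base',two('top',(294.4,147.6),'side',(249,220)))
p,q=onz('top',(289.6,115.5),214),onz('top',(276.5,154),214);d=q-p
print(p,q,np.degrees(np.arctan2(-d[1],-d[0])))
for c in((152,178),(332,235),(243,515),(53,457)): print(onz('top',(250+c[0]/5,95+c[1]/5),16))
print('tip z238',onz('top',(273.6,159.3),238),'side',onz('side',(266,173),238))
```

```text
post end (array([681.4,  44.6, 213.1]), np.float64(2.588547348541969))
tip (array([574.3,  77.8, 232.4]), np.float64(0.8952971502976385))
base (array([678.9,  45.2,   9.4]), np.float64(0.17710624649676768))
[682.2  45.4 214. ] [592.6  73.8 214. ] -17.625051989893993
[726.8  83.9  16. ]
[692.4 -16.1  16. ]
[534.5  33.6  16. ]
[567.6 136.3  16. ]
tip z238 [572.9  77.4 238. ] side [568.8  83.4 238. ]
```

```bash
cat >> h.py <<'E'
from scipy.spatial.transform import Rotation as Ro
def go(P,yaw):
    s=r.sense();R=Ro.from_euler('xyz',s['tcp_rot'])
    y=np.degrees(s['tcp_rot'][2]);print('t',s['clock'],'pos',s['eef_pos'],'rpy',np.degrees(s['tcp_rot']),'dp',R.inv().apply(np.array(P)-s['eef_pos']),'turn',-(yaw-y))
E
python3 -c "
from h import *
np.set_printoptions(precision=1,suppress=True)
go((418.3,-321.5,200),93.35)"
```

```text
t 0.1 pos [ 177.9 -598.7  238.7] rpy [-179.9    0.    16.5] dp [ 309.4 -197.2   38.9] turn -76.80178767472412
```

Emit:
carry_out(targets=[{"dp": [31,-20,4],"yaw": -8},{"dp": [62,-39,8],"yaw": -15},{"dp": [93,-59,12],"yaw": -23},{"dp": [124,-79,16],"yaw": -31},{"dp": [155,-99,19],"yaw": -38},{"dp": [186,-118,23],"yaw": -46},{"dp": [217,-138,27],"yaw": -54},{"dp": [248,-158,31],"yaw": -61},{"dp": [279,-177,35],"yaw": -69},{"dp": [309,-197,39],"yaw": -77},{"dp": [309,-197,39],"yaw": -77},{"dp": [309,-197,39],"yaw": -77}], fingers=1, grip_force=80)

```text
clock: 1.6
eef_pos: [417.8, -322.4, 200.2]
tcp_rot: [-3.141, 0.0, 1.632]
contact_force: [-0.7, 0.1, 0.3]
opening: 1.003
grasp_force: 0.0
```

```bash
python3 -c "
from h import *
np.set_printoptions(precision=1,suppress=True)
go((418.3,-321.5,109),93.35)"
```

```text
t 1.6 pos [ 417.8 -322.4  200.2] rpy [-180.     0.    93.5] dp [ 0.9  0.6 91.2] turn 0.14515638919570506
```

Down, then close.

Emit:
carry_out(targets=[{"dp": [1,0,25],"yaw": 0},{"dp": [1,0,50],"yaw": 0},{"dp": [1,0,75],"yaw": 0},{"dp": [1,0,91],"yaw": 0},{"dp": [1,0,91],"yaw": 0},{"dp": [1,0,91],"yaw": 0}])

```text
clock: 2.35
eef_pos: [418.3, -321.9, 110.0]
tcp_rot: [3.141, 0.001, 1.632]
contact_force: [-0.3, -0.4, -0.2]
opening: 1.0
grasp_force: 0.0
```

Emit:
carry_out(targets=[{"dp": [0,0,0],"yaw": 0},{"dp": [0,0,0],"yaw": 0},{"dp": [0,0,0],"yaw": 0},{"dp": [0,0,0],"yaw": 0},{"dp": [0,0,0],"yaw": 0},{"dp": [0,0,0],"yaw": 0},{"dp": [0,0,0],"yaw": 0},{"dp": [0,0,0],"yaw": 0},{"dp": [0,0,0],"yaw": 0},{"dp": [0,0,0],"yaw": 0},{"dp": [0,0,0],"yaw": 0},{"dp": [0,0,0],"yaw": 0}], fingers=-1, grip_force=90)

```text
clock: 3.85
eef_pos: [418.1, -321.4, 109.6]
tcp_rot: [3.142, 0.0, 1.633]
contact_force: [-1.9, 0.2, 5.8]
opening: 0.094
grasp_force: 88.4
```

Emit:
carry_out(targets=[{"dp": [0,0,-10],"yaw": 0},{"dp": [0,0,-30],"yaw": 0},{"dp": [0,0,-55],"yaw": 0},{"dp": [0,0,-80],"yaw": 0},{"dp": [0,0,-105],"yaw": 0},{"dp": [0,0,-130],"yaw": 0},{"dp": [0,0,-145],"yaw": 0},{"dp": [0,0,-145],"yaw": 0},{"dp": [0,0,-145],"yaw": 0}])

```text
clock: 4.97
eef_pos: [417.6, -320.9, 253.4]
tcp_rot: [-3.141, -0.001, 1.633]
contact_force: [-0.2, 1.1, -1.7]
opening: 0.092
grasp_force: 88.0
```

Run:
```python
from h import *
np.set_printoptions(precision=1,suppress=True)
a=snap('side','s1.png');b=snap('top','t1.png')
o=np.zeros((600,760,3),np.uint8)
o[:600,:400]=cv2.resize(a[90:240,340:440],None,fx=4,fy=4);o[:480,400:760]=cv2.resize(b[180:300,390:480],None,fx=4,fy=4)
cv2.imwrite('pics/e.png',o[:,:,::-1])
y=np.radians(-17.8);x=np.array([np.cos(y),np.sin(y),0]);yy=np.array([-x[1],x[0],0])
g=np.array([604,69,254-11.])-90*x-32*yy
print(g);go(g,90-17.8)
```

```text
[508.5  66.  243. ]
t 5.075 pos [ 417.6 -320.9  253.2] rpy [-179.9   -0.1   93.5] dp [380.5 114.8  10.5] turn 21.346591785469002
```

View pics/e.png

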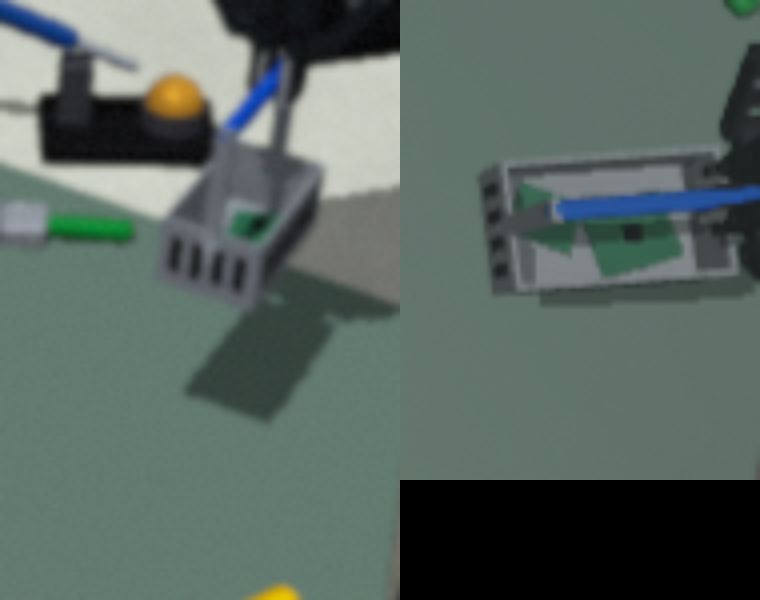

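The basket is lifted with the bar still level: its ends are at about (557,212) and (757,192) in the right-hand crop. Next I move it in front of the hook, keeping the height for clearance.

Emit:
carry_out(targets=[{"dp": [20,6,0],"yaw": 1},{"dp": [55,16,0],"yaw": 3},{"dp": [90,27,0],"yaw": 5},{"dp": [130,39,0],"yaw": 7},{"dp": [170,51,0],"yaw": 9},{"dp": [210,63,0],"yaw": 11},{"dp": [250,75,0],"yaw": 13},{"dp": [290,87,0],"yaw": 15},{"dp": [325,98,0],"yaw": 17},{"dp": [355,107,0],"yaw": 19},{"dp": [372,112,0],"yaw": 20.5},{"dp": [380,115,0],"yaw": 21.3}])

```text
clock: 6.58
eef_pos: [509.0, 65.9, 253.5]
tcp_rot: [-3.14, 0.001, 1.262]
contact_force: [-0.4, -1.2, -1.7]
opening: 0.096
grasp_force: 88.0
```

Emit:
carry_out(targets=[{"dp": [0,0,0],"yaw": 0},{"dp": [0,0,0],"yaw": 0},{"dp": [0,0,0],"yaw": 0},{"dp": [0,0,0],"yaw": 0}])

```text
clock: 7.08
eef_pos: [509.3, 64.7, 254.3]
tcp_rot: [3.142, 0.0, 1.26]
contact_force: [-0.2, 0.6, -1.6]
opening: 0.095
grasp_force: 88.0
```

Run:
```python
from h import *
np.set_printoptions(precision=1,suppress=True)
a=snap('side','s2.png');b=snap('top','t2.png')
def ends(im,box):
    h=cv2.cvtColor(im,cv2.COLOR_RGB2HSV);m=cv2.inRange(h,(100,110,50),(125,255,255))
    k,l,st,ce=cv2.connectedComponentsWithStats(m)
    for i in range(1,k):
        if st[i,4]>25 and box[0]<ce[i][0]<box[2] and box[1]<ce[i][1]<box[3]:print(st[i],ce[i])
ends(a,(210,120,370,300));ends(b,(230,130,340,290))
o=np.zeros((600,800,3),np.uint8)
o[:,:400]=cv2.resize(a[130:280,220:320],None,fx=4,fy=4);o[:,400:]=cv2.resize(b[95:245,230:330],None,fx=4,fy=4)
cv2.imwrite('pics/f.png',o[:,:,::-1])
y=np.radians(-17.8);x=np.array([np.cos(y),np.sin(y),0]);yy=np.array([-x[1],x[0],0])
P=r.sense()['eef_pos'];d=P+32*yy+[0,0,11]-[604,69,220];print('bar in hook frame',d@x,d@yy,d[2])
go(np.array([604,69,256-11.])-3*x-32*yy,72.2)
```

```text
[257 166  33  20 243] [274.3 176. ]
[235 171  14   9  56] [240.9 174.9]
[283 186   7   6  28] [285.9 188.6]
bar in hook frame -88.89962415207938 -0.9413893635016777 45.345380875426486
t 7.175 pos [509.3  64.8 254.3] rpy [180.   -0.   72.2] dp [ 0.9 85.9  9.4] turn 0.025495469768912926
```

View pics/f.png

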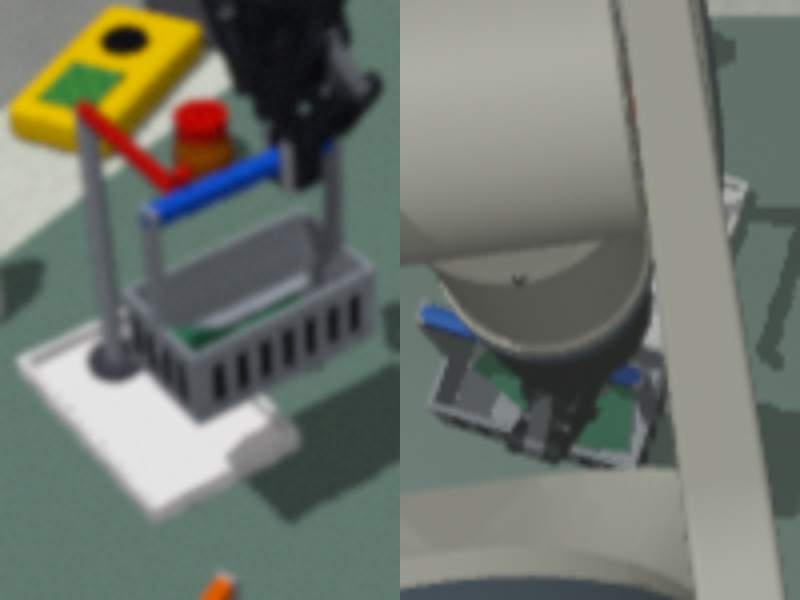

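In the side view (left half) the bar runs from (150,210) past the gripper to (330,145), just in front of the hook tip at (180,180), parallel to the tray's short side. The predicted bar height leaves the tip clear. I'll lower it 8 mm first, then advance along tool y.

Emit:
carry_out(targets=[{"dp": [1,0,8],"yaw": 0},{"dp": [1,8,9],"yaw": 0},{"dp": [1,18,9],"yaw": 0},{"dp": [1,30,9],"yaw": 0},{"dp": [1,42,9],"yaw": 0},{"dp": [1,54,9],"yaw": 0},{"dp": [1,66,9],"yaw": 0},{"dp": [1,76,9],"yaw": 0},{"dp": [1,83,9],"yaw": 0},{"dp": [1,86,9],"yaw": 0},{"dp": [1,86,9],"yaw": 0},{"dp": [1,86,9],"yaw": 0}])

```text
clock: 8.68
eef_pos: [591.2, 39.9, 245.3]
tcp_rot: [-3.141, 0.0, 1.261]
contact_force: [-0.4, -0.8, -1.9]
opening: 0.097
grasp_force: 88.0
```

Run:
```python
from h import *
np.set_printoptions(precision=1,suppress=True)
a=snap('side','s3.png');b=snap('top','t3.png')
y=np.radians(-17.8);x=np.array([np.cos(y),np.sin(y),0]);yy=np.array([-x[1],x[0],0])
P=r.sense()['eef_pos'];c=P+32*yy+[0,0,11];print(c)
for k in(-60,0,60): print('side',k,proj('side',c+k*yy)-[205,130])
o=np.zeros((600,800,3),np.uint8)
o[:,:500]=cv2.resize(a[130:250,205:305],None,fx=5,fy=5);o[:,500:]=cv2.resize(b[85:205,250:310],None,fx=5,fy=5)
cv2.imwrite('pics/g.png',o[:,:,::-1])
go(np.array([604,69,225-11.])-1*x-32*yy,72.2)
```

```text
[601.1  70.4 256.3]
side -60 [[75.2 19.2]]
side 0 [[52.8 28.5]]
side 60 [[29.2 38.3]]
t 8.775 pos [591.3  39.9 245.3] rpy [-180.     0.    72.3] dp [-0.4  2.2 31.3] turn 0.05329988407089559
```

View pics/g.png

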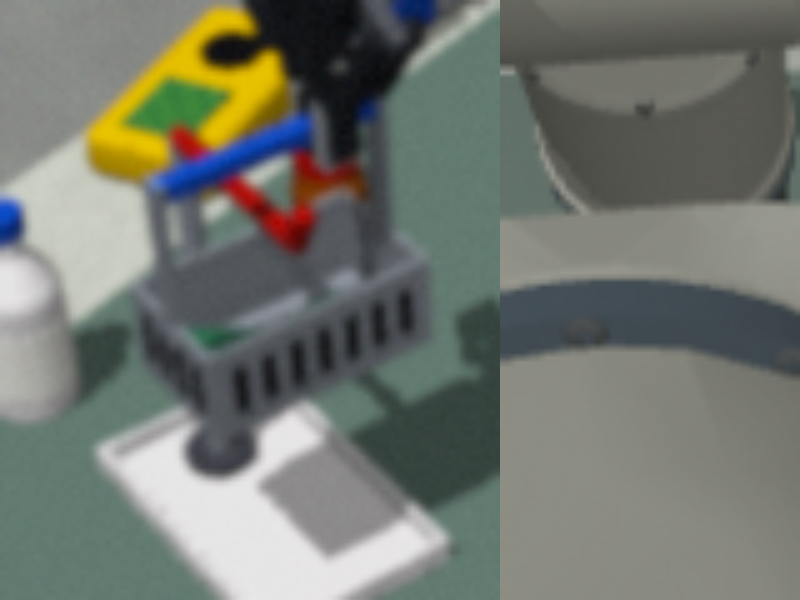

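The red arm passes under the bar, with the tip at (300,235) on the near side, and the bar ends match the prediction. I'll lower it in small steps, watching the force.

Emit:
carry_out(targets=[{"dp": [0,2,5],"yaw": 0},{"dp": [0,2,10],"yaw": 0},{"dp": [0,2,15],"yaw": 0},{"dp": [0,2,20],"yaw": 0},{"dp": [0,2,24],"yaw": 0},{"dp": [0,2,26],"yaw": 0},{"dp": [0,2,26],"yaw": 0},{"dp": [0,2,26],"yaw": 0}])

```text
clock: 9.78
eef_pos: [593.6, 39.2, 219.5]
tcp_rot: [3.141, -0.0, 1.261]
contact_force: [-0.0, 0.0, -1.5]
opening: 0.098
grasp_force: 88.0
```

Emit:
carry_out(targets=[{"dp": [0,0,1],"yaw": 0},{"dp": [0,0,2],"yaw": 0},{"dp": [0,0,3],"yaw": 0},{"dp": [0,0,4],"yaw": 0},{"dp": [0,0,4],"yaw": 0}])

```text
clock: 10.4
eef_pos: [593.5, 39.2, 215.5]
tcp_rot: [3.141, -0.0, 1.261]
contact_force: [-0.8, -0.4, 0.1]
opening: 0.095
grasp_force: 88.5
```

Emit:
carry_out(targets=[{"dp": [0,0,0.5],"yaw": 0},{"dp": [0,0,1],"yaw": 0},{"dp": [0,0,1],"yaw": 0},{"dp": [0,0,1],"yaw": 0}])

```text
clock: 10.9
eef_pos: [593.6, 39.2, 215.1]
tcp_rot: [3.141, -0.0, 1.261]
contact_force: [-3.1, -0.8, 7.0]
opening: 0.1
grasp_force: 89.3
```

Contact. Open part-way, then check.

Emit:
carry_out(targets=[{"dp": [0,0,0],"yaw": 0},{"dp": [0,0,0],"yaw": 0},{"dp": [0,0,0],"yaw": 0},{"dp": [0,0,0],"yaw": 0},{"dp": [0,0,0],"yaw": 0},{"dp": [0,0,0],"yaw": 0},{"dp": [0,0,0],"yaw": 0},{"dp": [0,0,0],"yaw": 0}], fingers=-0.1, grip_force=20)

```text
clock: 11.9
eef_pos: [593.4, 39.2, 214.3]
tcp_rot: [3.142, -0.0, 1.261]
contact_force: [-0.3, 0.2, -0.6]
opening: 0.448
grasp_force: 0.0
```

Emit:
carry_out(targets=[{"dp": [0,0,-10],"yaw": 0},{"dp": [0,0,-25],"yaw": 0},{"dp": [0,0,-45],"yaw": 0},{"dp": [0,0,-70],"yaw": 0},{"dp": [0,0,-100],"yaw": 0},{"dp": [0,0,-130],"yaw": 0},{"dp": [0,0,-160],"yaw": 0},{"dp": [0,0,-160],"yaw": 0},{"dp": [0,0,-160],"yaw": 0},{"dp": [0,0,-160],"yaw": 0}])

```text
clock: 13.15
eef_pos: [592.9, 39.2, 373.4]
tcp_rot: [-3.14, 0.001, 1.261]
contact_force: [-0.4, -0.6, -0.3]
opening: 0.449
grasp_force: 0.0
```

Run:
```python
from h import *
np.set_printoptions(precision=1,suppress=True)
a=snap('side','s4.png')
y=np.radians(-17.8);x=np.array([np.cos(y),np.sin(y),0]);yy=np.array([-x[1],x[0],0])
for k in(-60,0,60): print('side',k,(proj('side',np.array([604,69,226])+k*yy)-[205,130])*5)
cv2.imwrite('pics/i.png',cv2.resize(a[130:250,205:325],None,fx=5,fy=5)[:,:,::-1])
```

```text
side -60 [[376.  147.2]]
side 0 [[266.4 193.9]]
side 60 [[150.9 243.5]]
```

View pics/i.png

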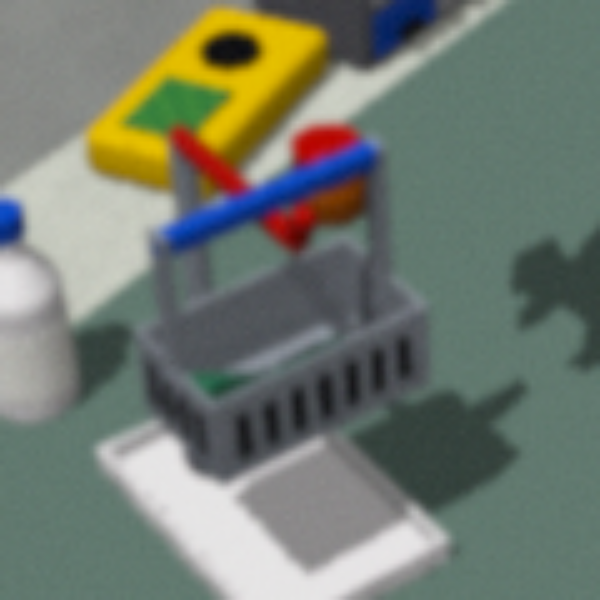

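The basket hangs free and level on the hook, with bar ends at (160,240) and (380,152) and the red arm crossing at mid-bar near (262,200). I'll let it settle, check for motion, then hand in.

Emit:
carry_out(targets=[{"dp": [0,0,0],"yaw": 0},{"dp": [0,0,0],"yaw": 0},{"dp": [0,0,0],"yaw": 0},{"dp": [0,0,0],"yaw": 0},{"dp": [0,0,0],"yaw": 0},{"dp": [0,0,0],"yaw": 0},{"dp": [0,0,0],"yaw": 0},{"dp": [0,0,0],"yaw": 0},{"dp": [0,0,0],"yaw": 0},{"dp": [0,0,0],"yaw": 0},{"dp": [0,0,0],"yaw": 0},{"dp": [0,0,0],"yaw": 0}])

```text
clock: 14.7
eef_pos: [593.4, 39.2, 374.3]
tcp_rot: [3.142, -0.0, 1.261]
contact_force: [-0.5, 0.5, -0.1]
opening: 0.454
grasp_force: 0.0
```

Run:
```python
from h import *
I=[r.grab_frame('side') for _ in range(6)]
y=np.radians(-17.8);d=np.array([-np.sin(y),np.cos(y),0])
for im in I+[cv2.imread('pics/s4.png')[:,:,::-1].copy()]:
    m=cv2.inRange(cv2.cvtColor(im,cv2.COLOR_RGB2HSV),(100,110,50),(125,255,255))[150:185,230:290]
    p=cv2.findNonZero(m)[:,0]+[230,150]; print(p.mean(0),len(p))
c=onz('side',p.mean(0),226);e=c-[604,69,226];print('bar in hook frame x,y',e@[np.cos(y),np.sin(y),0],e@d)
print(abs(I[5][100:250,200:320].astype(int)-I[0][100:250,200:320]).max())
```

```text
[258.12156863 169.10980392] 255
[258.10505837 169.11284047] 257
[258.09765625 169.12890625] 256
[257.9921875  169.20703125] 256
[257.88671875 169.19140625] 256
[258.18039216 169.0745098 ] 255
[257.7734375 169.234375 ] 256
bar in hook frame x,y -0.7317609626705521 1.824822579776884
13
```

Still and centred.

```bash
python3 -c "
from rig import r
print(r.sign_off())"
```

```text
the job is handed in; nothing more can be done
None
```

The blue-handled basket hangs still and level on the red hook, its bar about 2 mm off centre by the side camera; the orange-handled basket was never approached, and I handed the job in at about 15 s of the 51 s allowed (no verdict was returned).

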